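# Hang the long parts bin on the slat rack

## Robot

A 6-joint arm with a two-finger parallel gripper is mounted at the origin on a cart in front of the work surface, level with it; the furniture and walls round the work are solid. World frame = base frame: x ahead of the robot, y to its left, z up, the work surface at z = 0. Lengths are in m, angles in rad, forces in N, time in s.
With the tool pointing down it reaches from about 0.4 to 0.925 m from the base axis. Payload 3.4 kg.
Tool frame: the origin (TCP) lies at the very end of the fingers, on their centre line; the grasp point (between the pads) lies 19 mm behind it; z points along the fingers, y is the line along which they close (so a half turn about z gives the same grasp; the last joint's range is limited). The gripper opens to 85 mm and grips with 20 to 120 N. Pads are 22 mm wide; open, the fingers measure 114 mm over their backs; the gripper's body (76 mm by 85 mm) begins 54 mm behind the grasp point. The pads swing forward as they close: fully open they stand 13 mm farther back than shut.
Start: joints at [-1.421, 0.307, 1.506, -0, 1.328, -0.073], TCP at [0.127, -0.561, 0.231] pointing down, gripper open.
Joint ranges: [-3.12, 3.12], [-1.05, 2.28], [0.14, 2.33], [-1.42, 4.57], [0.1, 2.73], [-2.68, 2.68]. Speed limits (rad/s): [2.57, 2.57, 3.14, 3.14, 3.14, 3.14].

## Interface

Orientations are given as a unit quaternion [w, x, y, z].
In Python, from plant import sense, cams, manip gives the robot as it stands.
- The arm moves only by the tool step_arm, never from a script. Its argument "steps" is a list of rows, each an object with "dp": the shift along the tool's x, y, z in m, a list of three; "yaw": the turn about the tool's z in degrees; "fingers": the closure, from -1 (fully open) to 1 (shut). A call has exactly 8 rows; each row is the pose to reach, as a shift and turn from the pose commanded when the call began, along the tool's axes at that moment; what a row does not reach only later rows make up. A row lasts 1/12 s, in which the tool goes at most 41.7 mm and 7.16 degrees, less where a joint would pass 70% of its speed; a pose out of reach is approached as far as the arm can. A call with a gripper value outside its range is refused whole. The fingers move at their own pace and stop on an object; "squeeze" is the grip in N (left out, the last holds). Time passes only in rows, so rows that repeat a pose let the fingers close, or fill a call up. It gives the time, the measured TCP pose, the force, the opening and the grip force at its end, in the units of the state.
- sense(): the state, without advancing time (a new reading comes with each control period).
- cams.capture(name): name is "scene" or "top" or "wrist"; returns a dict with "frame" (384x512x3 uint8, red, green, blue), "range_z" (384x512 float32, m along the optical axis (not along the pixel's ray), 0 where there is no reading), "intrinsics" (3x3 intrinsics, pixels), "R" (3x3) and "t" (3): a world point X has camera coordinates R X + t; the wrist camera has in their place "T_tool_cam" (4x4, takes a point from camera to tool coordinates, whose origin is the TCP and whose axes are the flange's). Camera axes: x right, y down, z forward; pixel columns grow to the right and rows downward; lengths in m; the calibration is good to about 2 mm. A picture is of the moment at which its call begins: read the wrist's pose just before it.
- manip.finish_job(): hands the job in; it is judged then, once.
The state is a dict: "time_s": time; "qpos": joint angles; "joint_vel": joint speeds; "joint_torque": joint torques, N m; "position": TCP position; "eef_rot": TCP orientation; "wrist_force": force on the tool from outside, world axes, zero at the start; "moment": the same for the moment, N m; "grip_width": finger opening in m; "grip_force": force on a finger pad.
Only numpy, scipy, OpenCV 4.12 (cv2) and the standard library are available. Lean on these libraries where they do the work, as an engineer would, in place of code of your own. Each camera call takes 0.05 s, during which the arm holds its last target. There are 200 camera calls.

## Task

Hang the longer of the two grey parts bins in the upper gap of the wooden slat rack: tip its front up, slip the lip at its back up behind the top slat, then swing the front down so that the bin hangs level and square with its back flat against the middle slat, clear of the two uprights at the rack's ends. Let go of it, and leave the short bin where it is.

Things in the scene. Friction and masses are not known exactly. Their poses are not given: they have to be found in the camera images.
- long_bin_mid (a point): Long grey open parts bin, loose, 0.12 kg, upright on the table; point: centre of its box, 25 mm above its underside. Box 110 long (x, front to back) x 54 wide (y) x 50 mm high (z up); front low and sloped at -x. Grip across the 54 mm sides, full height behind the front third. Hung home: x along the rack's x, this point 55 mm before and 21 mm below rack_gap.
- long_bin_lip (a point): Root of the long bin's hook lip, at its back face, mid-width, under the tongue: 55 mm behind (+x) and 21 mm above the bin's centre; same axes. Lip 36 wide, 4 mm thick: a tongue 6 mm straight back, then a tab rising back at 70 degrees from level, to a tip 18 mm behind and 34 mm above this point. Hung home, the tongue rests on the middle slat.
- short_bin_mid (a point): Short grey parts bin, loose, not to be moved: same shape and lip, width and height, but only 70 mm long; point: centre of its box, 25 mm above its underside; axes as the long bin.
- rack_gap (a point): Fixed wooden rack, 240 wide, 208 mm high: 3 level slats 8 mm thick on 2 end uprights 24 wide. Point: mid-width, front top edge of the middle slat (55 high), 158 mm above table. x into the rack, y along slats, z up. Upper gap: 28 mm from here up to the top slat (22 high), open behind. Lower gap: a wire hook at +y. Bin enters tipped 35-40 degrees front-up, moving in and up along its tab.

How it is judged:
At the end, for the whole second after the job is handed in: The long bin hangs at rest in the upper gap: centre within about 11 mm of its seated place in depth and height, within 80 mm of the rack's middle sideways, upright within 10 degrees, square to the rack within 11 degrees; the short bin is within 30 mm of its start (x of long_bin_mid in the frame of rack_gap between -0.068 and -0.045 m and z of long_bin_mid in the frame of rack_gap between -0.034 and -0.01 m and y of long_bin_mid in the frame of rack_gap between -0.08 and 0.08 m and angle between long_bin_mid's own z axis and vertical below 0.18 rad and angle between the x axis of long_bin_mid and the x axis of rack_gap, either way round below 0.2 rad and distance of short_bin_mid from where it was at the start of the episode below 0.03 m and linear speed of long_bin below 0.02 m/s); the robot touches nothing.
It fails at once if the short bin is moved by more than 30 mm (distance of short_bin_mid from where it was at the start of the episode above 0.03 m).
It also fails if it takes over 40 s, if anything falls off the work surface, if the arm or the gripper's body presses on something with over 40 N, if the wrist force passes 120 N, or if a joint passes its speed limit or range.

## Working session

There is one attempt and no reset: what is moved stays moved. The work goes in short steps, Python scripts to look and compute and a tool call to move; the robot and the scene stay as the last step left them, time stands still between calls to the robot, and variables do not carry over. Pictures are saved under pics/ and viewed, at most 10 in all, crops included, and the job is handed in when it is done.

Besides the shell and the picture viewer there is one more tool, called after ">>>" by a JSON object that holds its "op" and its "data", one argument or row to a line. step_arm: Moves the arm, as the interface text tells. Its arguments: {"type":"object","properties":{"steps":{"type":"array","items":{"type":"object","properties":{"dp":{"type":"array","items":{"type":"number"}},"yaw":{"type":"number"},"fingers":{"type":"number"}}}},"squeeze":{"type":"number"}},"required":["steps"]}

```bash
mkdir -p pics; python3 - <<'E'
from plant import sense,cams
import cv2,numpy as np
s=sense();print(s)
for n in("scene","top"):
    c=cams.capture(n);np.savez(n+"0.npz",**c)
    cv2.imwrite(f"pics/{n}0.png",cv2.cvtColor(c["frame"],cv2.COLOR_RGB2BGR))
    print(n,c["intrinsics"].tolist(),c["R"].round(3).tolist(),c["t"].round(3).tolist(),-c["R"].T@c["t"])
E
```

```text
{'time_s': 0.0, 'qpos': array([-1.42146987e+00,  3.07565693e-01,  1.50770544e+00, -1.05330466e-05,
        1.32835484e+00, -7.35169906e-02]), 'joint_vel': array([-0.00036207,  0.00174535,  0.00194386,  0.00136103,  0.00031111,
       -0.00230706]), 'joint_torque': array([ 1.18504668e-03, -4.57546592e+01, -2.51912910e+01, -1.75736191e-04,
        1.30457216e-02, -1.77378513e-05]), 'position': array([ 0.12693541, -0.56009558,  0.23037311]), 'eef_rot': array([-1.01573546e-03,  9.93798364e-01,  1.11192523e-01, -4.36345177e-05]), 'wrist_force': array([-0.37331771, -0.01845474,  0.65494183]), 'moment': array([ 0.01749177, -0.0254454 , -0.02898357]), 'grip_force': 0.0, 'grip_width': 0.0848893780037716}
scene [[488.2363066380144, 0.0, 261.7653721480647], [0.0, 488.2363066380144, 191.54275459401774], [0.0, 0.0, 1.0]] [[-0.834, -0.551, -0.023], [-0.302, 0.491, -0.817], [0.462, -0.674, -0.576]] [0.475, 0.31, 1.121] [-0.02865205  0.86565771  0.90963761]
top [[418.94059387382026, 0.0, 255.60906652952295], [0.0, 418.94059387382026, 187.73420244587916], [0.0, 0.0, 1.0]] [[0.019, -1.0, 0.021], [-0.991, -0.021, -0.133], [0.133, -0.019, -0.991]] [-0.064, 0.569, 1.043] [ 0.42652827 -0.0316961   1.11015019]
```

View pics/scene0.png

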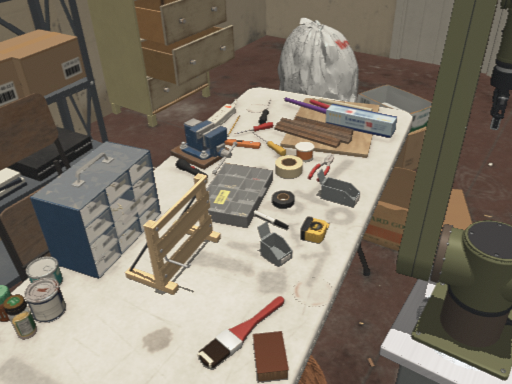

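View pics/top0.png

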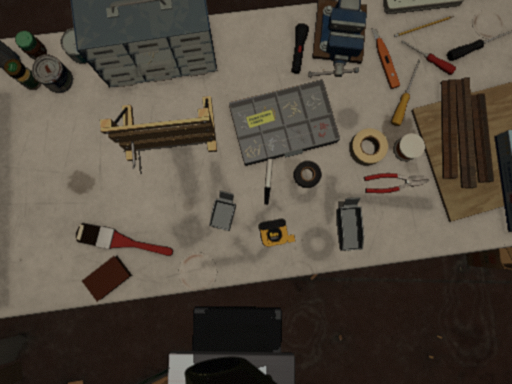

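```bash
cat > h.py <<'E'
import numpy as np,cv2
def cloud(c):
    K=c["intrinsics"];Z=c["range_z"];v,u=np.mgrid[:Z.shape[0],:Z.shape[1]]
    P=np.stack([(u-K[0,2])/K[0,0]*Z,(v-K[1,2])/K[1,1]*Z,Z],-1)
    W=(P-c["t"])@c["R"];W[Z==0]=np.nan;return W
E
python3 - <<'E'
import numpy as np,cv2
from h import cloud
c=dict(np.load("top0.npz"));W=cloud(c)
print("table z",np.nanmedian(W[230:270,40:80,2]))
def box(P,n):
    r=cv2.minAreaRect((P[:,:2]*1000).astype(np.float32));print(n,len(P),"ctr",np.round(r[0],1),"size",np.round(r[1],1),"ang",round(r[2],1))
for n,(u0,u1,v0,v1) in dict(long=(330,370,188,258),short=(200,245,182,238)).items():
    R=W[v0:v1,u0:u1].reshape(-1,3);z=R[:,2]
    for lo,hi in((.012,.1),(.044,.056),(.06,.1)):
        P=R[(z>lo)&(z<hi)]
        if len(P)>5: box(P,(n,lo));print("   z",np.percentile(P[:,2],[5,50,95]).round(4),P.mean(0).round(4))
R=W[90:175,95:222].reshape(-1,3);z=R[:,2]
for lo,hi in((.195,.22),(.15,.165),(.02,.15)):
    P=R[(z>lo)&(z<hi)];box(P,("rack",lo));print(np.percentile(P[:,2],[5,50,95]).round(4))
big=cv2.resize(c["frame"][85:265,95:375],None,fx=2.8,fy=2.8,interpolation=cv2.INTER_CUBIC)
cv2.imwrite("pics/crop.png",big[:,:,::-1])
np.set_printoptions(linewidth=250,suppress=True)
for v in range(194,256,3): print(v,(W[v,332:368:2,2]*1000).round(0))
E
```

```text
table z 0.0006738048902627073
('long', 0.012) 576 ctr [ 499.6 -301.8] size [ 77.3 175.3] ang 80.2
   z [0.0148 0.042  0.0785] [ 0.4905 -0.2978  0.0413]
('long', 0.044) 189 ctr [ 487.  -297.3] size [94.6 55.8] ang 4.1
   z [0.045  0.0494 0.0543] [ 0.4998 -0.2967  0.0493]
('long', 0.06) 77 ctr [ 540.6 -292.5] size [12.  34.9] ang 6.4
   z [0.0619 0.0741 0.0826] [ 0.5405 -0.2925  0.0738]
('short', 0.012) 316 ctr [509.3  31. ] size [54.1 90.5] ang 76.7
   z [0.0188 0.0495 0.0804] [0.5202 0.0294 0.0482]
('short', 0.044) 118 ctr [516.7  29.2] size [53.8 52.9] ang 76.8
   z [0.0464 0.0503 0.0548] [0.5267 0.0269 0.0504]
('short', 0.06) 73 ctr [548.3  22. ] size [35.6 10.9] ang 77.9
   z [0.0637 0.0732 0.0828] [0.5483 0.0221 0.0739]
('rack', 0.195) 773 ctr [694.7 177.9] size [ 30.6 240.3] ang 8.0
[0.1974 0.2077 0.2107]
('rack', 0.15) 457 ctr [693.9 177.7] size [ 26.8 240.3] ang 7.8
[0.152  0.1578 0.1609]
('rack', 0.02) 1725 ctr [711.3 180.1] size [186.9 240.4] ang 7.8
[0.021  0.0745 0.1427]
194 [-1. -1.  3.  0.  1.  2. -4. -2. -0.  4. -1.  0. -2.  3.  1. -0. -3.  2.]
197 [ 3.  1.  1.  3. -1. 
[... 834 characters left out ...]
30 [ 3. -0. -1.  4. 26. 53.  5.  5.  2.  5.  9.  2.  3. 12. 30. 48.  2. -0.]
233 [ 0. -0. -0. -0. 24. 49.  3.  4.  1.  4.  5.  4.  1. 10. 26. 51. -2. -0.]
236 [-0. -3.  5.  1. 23. 46.  5.  7.  3.  5.  2.  7.  2.  7. 25. 46.  3.  2.]
239 [ 0. -1.  1. -1. 13. 43.  3.  2.  3.  1.  5.  6.  3.  1. 24. 42.  0.  3.]
242 [-3.  3.  1. -1. 17. 40. -2.  5.  4.  4.  3.  1.  2. 11. 24. 36. -2.  3.]
245 [ 3.  1.  2.  2. 11. 36.  2.  3.  7.  5.  3.  6.  2.  7. 18. 32. -3.  4.]
248 [ 4.  2.  2. -1.  7. 29.  3.  2.  5.  3.  5. 16. 26. 26. 26. 32. -2.  1.]
251 [ 1.  5.  1.  1. -2.  0.  1.  0.  0.  6.  2.  1. -1.  4. -3.  3.  3. -0.]
254 [-1.  3.  2.  3. -2. -2.  2. -2.  2.  5.  1. -4. -3. -0.  4.  2.  1.  4.]
```

View pics/crop.png

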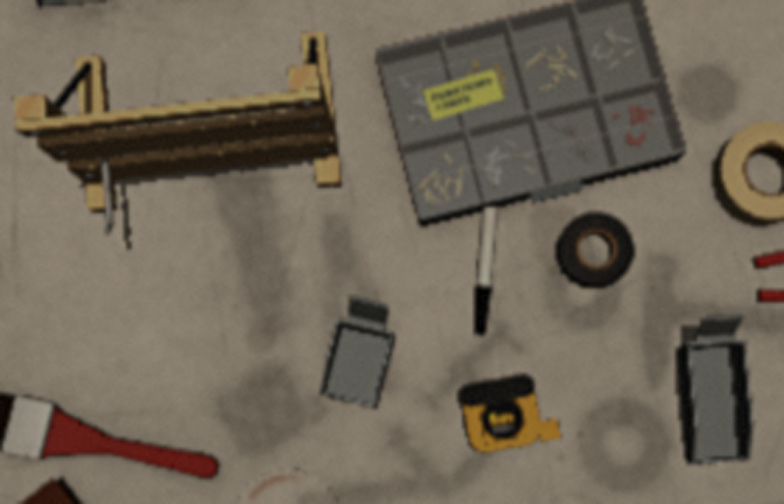

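```bash
python3 - <<'E'
import numpy as np,cv2
from h import cloud
T=dict(np.load("top0.npz"));S=dict(np.load("scene0.npz"))
for n,c in(("top",T),("scene",S)):
    W=cloud(c).reshape(-1,3);
    x,y,z=W.T
    # rack front face of middle+top slat
    a=np.deg2rad(7.9);o=np.array([.6796,.1758])
    d=(W[:,:2]-o);rx=d@[np.cos(a),np.sin(a)];ry=d@[-np.sin(a),np.cos(a)]
    m=(abs(ry)<.14)&(rx>-.05)&(rx<.1)
    for lo,hi in((.11,.15),(.19,.203),(.203,.214)):
        k=m&(z>lo)&(z<hi)&(rx<.012)&(abs(ry)<.09)
        if k.sum()>30:
            p=np.polyfit(ry[k],rx[k],1);print(n,"slat",lo,k.sum(),"rx at 0",p[1].round(4),"slope deg",np.rad2deg(p[0]).round(2),np.percentile(rx[k],[3,50,97]).round(4))
    k=m&(z>.195)&(z<.215);print("  ry ext",np.percentile(ry[k],[.5,99.5]).round(4),"top z",np.median(z[m&(z>.2)&(z<.215)]).round(4))
    k=m&(rx<.012)&(z>.145)&(z<.17);print("  mid top z",np.percentile(z[k],[90,98]).round(4))
    k=m&(rx>-.02)&(rx<.012)&(abs(ry)<.09);h=np.histogram(z[k],np.arange(.09,.22,.005))[0];print(h)
    # bin
    a=np.deg2rad(4.5);o=np.array([.473,-.2984]);d=W[:,:2]-o;bx=d@[np.cos(a),np.sin(a)];by=d@[-np.sin(a),np.cos(a)]
    m=(abs(bx)<.09)&(abs(by)<.05)&(z>.006)
    for s in(-1,1):
        k=m&(z>.035)&(by*s>.02)&(bx>-.02)&(bx<.05)
        if k.sum()>8:
            p=np.polyfit(bx[k],by[k],1);print(n,"side",s,k.sum(),p[1].round(4),np.rad2deg(p[0]).round(1),np.percentile(by[k],[3,50,97]).round(4))
    k=m&(z>.06);print("tab bx",np.percentile(bx[k],[3,50,97]).round(4),"by",np.percentile(by[k],[3,50,97]).round(4))
    k=m&(z>.02)&(z<.045)&(bx>.03);print("back bx",np.percentile(bx[k],[3,50,97]).round(4))
    k=m&(z>.008)&(bx<-.03);print("front bx",np.percentile(bx[k],[1,3]).round(4), 'x<',bx[m].min().round(4))
E
```

```text
top slat 0.11 351 rx at 0 0.0024 slope deg 0.02 [0.0015 0.0024 0.0034]
top slat 0.19 139 rx at 0 0.0023 slope deg -0.02 [0.0014 0.0024 0.0034]
top slat 0.203 341 rx at 0 0.0054 slope deg -0.07 [0.0016 0.0054 0.0098]
  ry ext [-0.1199  0.119 ] top z 0.2081
  mid top z [0.1602 0.1615]
[  0   1   4  41  39  49  40  43  46  49  43  42  56 230  45   0   0   0
   0  24  55  52  61 259  53]
top side -1 75 -0.0249 -0.1 [-0.0276 -0.0245 -0.0232]
top side 1 67 0.026 -0.0 [0.0239 0.0263 0.0273]
tab bx [0.0627 0.0676 0.0734] by [-0.0159  0.0004  0.0177]
back bx [0.0309 0.0446 0.0513]
front bx [-0.0571 -0.0568] x< -0.0793
scene slat 0.11 549 rx at 0 0.0037 slope deg 0.01 [0.0015 0.0036 0.0062]
scene slat 0.19 192 rx at 0 0.0037 slope deg -0.27 [0.0015 0.0038 0.0057]
scene slat 0.203 203 rx at 0 0.0058 slope deg 0.15 [0.0022 0.0054 0.0108]
  ry ext [-0.1201  0.1216] top z 0.207
  mid top z [0.1598 0.1672]
[  2   2  15  69  63  64  72  69  68  71  70  72  74 157  10   0   0   0
   7  65  72  76  72 170   5]
scene side -1 88 -0.0244 0.4 [-0.0307 -0.0239 -0.0208]
scene side 1 94 0.0264 0.8 [0.0216 0.0268 0.0316]
tab bx [0.0626 0.0685 0.0744] by [-0.0172  0.005   0.0177]
back bx [0.0314 0.0441 0.0534]
front bx [-0.057  -0.0561] x< -0.0843
```

>>> {"op": "step_arm", "data": {
  "steps": [
    {"dp":[0.04,-0.018,0.01],"yaw":2,"fingers":-1},
    {"dp":[0.078,-0.036,0.02],"yaw":4,"fingers":-1},
    {"dp":[0.116,-0.054,0.03],"yaw":6,"fingers":-1},
    {"dp":[0.154,-0.072,0.04],"yaw":8.2,"fingers":-1},
    {"dp":[0.192,-0.09,0.05],"yaw":8.2,"fingers":-1},
    {"dp":[0.23,-0.107,0.06],"yaw":8.2,"fingers":-1},
    {"dp":[0.268,-0.124,0.07],"yaw":8.2,"fingers":-1},
    {"dp":[0.3,-0.139,0.08],"yaw":8.2,"fingers":-1}
  ]
}}

```text
time_s: 0.77
position: [0.3849, -0.3615, 0.1527]
eef_rot: [0.0, 0.999, 0.04, 0.0]
wrist_force: [0.4, -1.2, -0.6]
grip_width: 0.0853
grip_force: 0.0
```

```bash
cat > go.py <<'E'
import sys,numpy as np
from plant import sense
from scipy.spatial.transform import Rotation as Ro
s=sense();q=s["eef_rot"];R=Ro.from_quat([q[1],q[2],q[3],q[0]]).as_matrix()
a=np.rad2deg(np.arctan2(R[1,0],R[0,0]))
print("t",round(s["time_s"],2),"pos",s["position"].round(4),"ang",round(a,2),"F",s["wrist_force"].round(1),"M",s["moment"].round(2),"w",round(s["grip_width"],4),"gf",round(float(s["grip_force"]),1))
c,sn=np.cos(np.deg2rad(7.9)),np.sin(np.deg2rad(7.9));d=s["position"]-[.6826,.1762,.158]
print("grasp point in rack frame mm",(1000*np.array([d[0]*c+d[1]*sn,-d[0]*sn+d[1]*c,d[2]+.024])).round(1))
v=list(map(float,sys.argv[1:]))
if len(v)==5: # rack-frame TCP+24mm grasp x,y,z mm ; angle ; 'r'
    x,y,z=np.array(v[:3])/1000;v=[.6826+x*c-y*sn,.1762+x*sn+y*c,.158+z-.024,v[3]]
if v: print("dp",(R.T@(np.array(v[:3])-s["position"])).round(4),"yaw",round(a-v[3],2),"target",np.round(v,4))
E
python3 go.py .466 -.2985 .010 4.6
```

```text
t 0.77 pos [ 0.3849 -0.3615  0.1527] ang 4.55 F [ 0.4 -1.2 -0.6] M [-0.01 -0.02 -0.  ] w 0.0853 gf 0.0
grasp point in rack frame mm [-368.8 -491.7   18.7]
dp [ 0.0858 -0.0564  0.1427] yaw -0.05 target [ 0.466  -0.2985  0.01    4.6   ]
```

>>> {"op": "step_arm", "data": {
  "steps": [
    {"dp":[0.03,-0.02,0],"yaw":0,"fingers":-1},
    {"dp":[0.06,-0.04,0.01],"yaw":0,"fingers":-1},
    {"dp":[0.0817,-0.0533,0.03],"yaw":0,"fingers":-1},
    {"dp":[0.0817,-0.0533,0.04],"yaw":0,"fingers":-1},
    {"dp":[0.0817,-0.0533,0.04],"yaw":0,"fingers":-1},
    {"dp":[0.0817,-0.0533,0.04],"yaw":0,"fingers":-1},
    {"dp":[0.0817,-0.0533,0.04],"yaw":0,"fingers":-1},
    {"dp":[0.0817,-0.0533,0.04],"yaw":0,"fingers":-1}
  ]
}}

```text
time_s: 1.43
position: [0.4603, -0.3046, 0.1139]
eef_rot: [0.0, 0.999, 0.039, 0.0]
wrist_force: [-0.0, 0.1, 0.6]
grip_width: 0.0853
grip_force: 0.0
```

```bash
python3 go.py .466 -.2985 .010 4.6; python3 - <<'E'
from plant import cams
import cv2
c=cams.capture("wrist");cv2.imwrite("pics/w1.png",c["frame"][:,:,::-1]);print(c["T_tool_cam"].round(3))
E
```

```text
t 1.43 pos [ 0.4603 -0.3046  0.1139] ang 4.47 F [-0.   0.1  0.6] M [-0.04 -0.    0.04] w 0.0853 gf 0.0
grasp point in rack frame mm [-286.2 -445.7  -20.1]
dp [ 0.0061 -0.0057  0.1039] yaw -0.13 target [ 0.466  -0.2985  0.01    4.6   ]
[[-0.    -0.962 -0.272  0.069]
 [ 1.    -0.    -0.001  0.001]
 [ 0.    -0.272  0.962 -0.142]
 [ 0.     0.     0.     1.   ]]
```

View pics/w1.png

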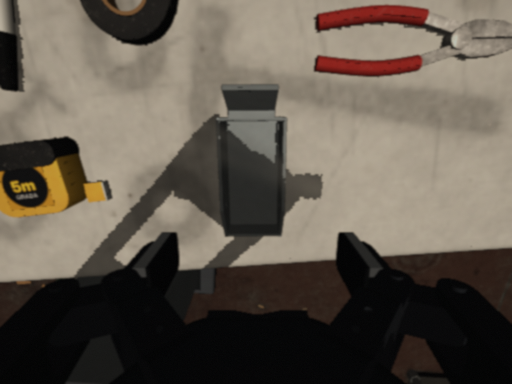

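>>> {"op": "step_arm", "data": {
  "steps": [
    {"dp":[0.003,-0.0025,0.03],"yaw":0,"fingers":-1},
    {"dp":[0.006,-0.0045,0.06],"yaw":0,"fingers":-1},
    {"dp":[0.006,-0.0045,0.085],"yaw":0,"fingers":-1},
    {"dp":[0.006,-0.0045,0.1],"yaw":0,"fingers":-1},
    {"dp":[0.006,-0.0045,0.103],"yaw":0,"fingers":-1},
    {"dp":[0.006,-0.0045,0.103],"yaw":0,"fingers":-0.5},
    {"dp":[0.006,-0.0045,0.103],"yaw":0,"fingers":0},
    {"dp":[0.006,-0.0045,0.103],"yaw":0,"fingers":0.5}
  ],
  "squeeze": 25
}}

```text
time_s: 2.15
position: [0.4674, -0.2996, 0.0117]
eef_rot: [0.001, 0.999, 0.04, 0.001]
wrist_force: [1.7, -2.3, 0.1]
grip_width: 0.0537
grip_force: 27.3
```

>>> {"op": "step_arm", "data": {
  "steps": [
    {"dp":[0,0,0],"yaw":0,"fingers":0.5},
    {"dp":[0,0,0],"yaw":0,"fingers":0.5},
    {"dp":[0,0,0],"yaw":0,"fingers":0.5},
    {"dp":[0,0,-0.02],"yaw":0,"fingers":0.5},
    {"dp":[0,0,-0.05],"yaw":0,"fingers":0.5},
    {"dp":[0,0,-0.08],"yaw":0,"fingers":0.5},
    {"dp":[0,0,-0.1],"yaw":0,"fingers":0.5},
    {"dp":[0,0,-0.1],"yaw":0,"fingers":0.5}
  ]
}}

```text
time_s: 2.82
position: [0.4692, -0.3002, 0.1149]
eef_rot: [0.003, 0.999, 0.04, 0.004]
wrist_force: [0.4, 0.0, -1.2]
grip_width: 0.0536
grip_force: 27.4
```

```bash
cat > tilt.py <<'E'
# grey points near the gripper in rack frame, side profile
import numpy as np,cv2,sys
from plant import sense,cams
s=sense()
c=cams.capture(sys.argv[1]);cv2.imwrite(f"pics/{sys.argv[2]}.png",c["frame"][:,:,::-1])
K=c["intrinsics"];p=c["R"]@s["position"]+c["t"];u,v=(K@p)[:2]/p[2];print("tcp px",u,v)
x0,y0=int(min(max(u-80,0),352)),int(min(max(v-60,0),264))
cv2.imwrite(f"pics/{sys.argv[2]}c.png",cv2.resize(c["frame"][y0:y0+120,x0:x0+160],None,fx=5,fy=5,interpolation=cv2.INTER_CUBIC)[:,:,::-1]);print("crop origin",x0,y0)
np.savez(sys.argv[2]+".npz",**c)
E
python3 go.py -74 -15 -22 7.9 0; python3 tilt.py scene s1
```

```text
t 2.82 pos [ 0.4692 -0.3002  0.1149] ang 4.58 F [ 0.4  0.  -1.2] M [-0.   -0.04 -0.03] w 0.0536 gf 27.4
grasp point in rack frame mm [-276.9 -442.6  -19.1]
dp [ 0.1777 -0.4386  0.0015] yaw -3.32 target [0.6114 0.1512 0.112  7.9   ]
tcp px 343.3248490322967 167.22723693570322
crop origin 263 107
```

View pics/s1c.png

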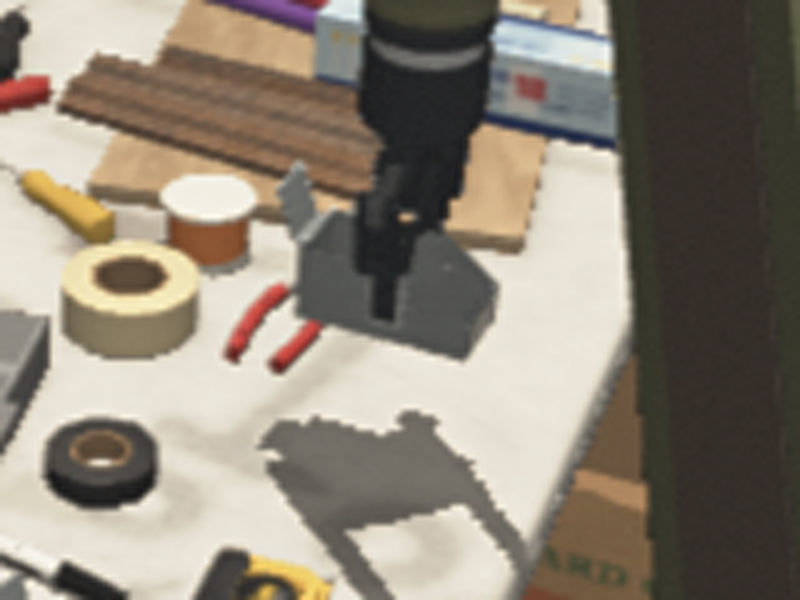

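>>> {"op": "step_arm", "data": {
  "steps": [
    {"dp":[0.005,-0.015,-0.01],"yaw":0,"fingers":0.5},
    {"dp":[0.013,-0.04,-0.02],"yaw":0,"fingers":0.5},
    {"dp":[0.023,-0.07,-0.03],"yaw":0,"fingers":0.5},
    {"dp":[0.034,-0.105,-0.03],"yaw":-0.5,"fingers":0.5},
    {"dp":[0.046,-0.14,-0.03],"yaw":-1,"fingers":0.5},
    {"dp":[0.057,-0.175,-0.03],"yaw":-1.5,"fingers":0.5},
    {"dp":[0.068,-0.21,-0.03],"yaw":-2,"fingers":0.5},
    {"dp":[0.08,-0.245,-0.03],"yaw":-2.5,"fingers":0.5}
  ]
}}

```text
time_s: 3.53
position: [0.5252, -0.0458, 0.1385]
eef_rot: [-0.0, 0.998, 0.062, -0.002]
wrist_force: [-0.7, 0.1, -1.2]
grip_width: 0.0534
grip_force: 27.3
```

```bash
python3 go.py -110 -15 -18 7.9 0
```

```text
t 3.53 pos [ 0.5252 -0.0458  0.1385] ang 7.08 F [-0.7  0.1 -1.2] M [-0.02  0.02  0.  ] w 0.0534 gf 27.3
grasp point in rack frame mm [-186.4 -198.3    4.5]
dp [ 0.0739 -0.1843  0.0224] yaw -0.82 target [0.5757 0.1462 0.116  7.9   ]
```

>>> {"op": "step_arm", "data": {
  "steps": [
    {"dp":[0.012,-0.03,0],"yaw":0,"fingers":0.5},
    {"dp":[0.024,-0.06,0],"yaw":-0.4,"fingers":0.5},
    {"dp":[0.036,-0.09,0.005],"yaw":-0.8,"fingers":0.5},
    {"dp":[0.048,-0.12,0.01],"yaw":-0.8,"fingers":0.5},
    {"dp":[0.06,-0.15,0.015],"yaw":-0.8,"fingers":0.5},
    {"dp":[0.07,-0.172,0.02],"yaw":-0.8,"fingers":0.5},
    {"dp":[0.073,-0.183,0.022],"yaw":-0.8,"fingers":0.5},
    {"dp":[0.073,-0.183,0.022],"yaw":-0.8,"fingers":0.5}
  ]
}}

```text
time_s: 4.2
position: [0.5755, 0.1451, 0.1159]
eef_rot: [-0.0, 0.998, 0.07, -0.002]
wrist_force: [0.4, 0.1, -0.8]
grip_width: 0.0537
grip_force: 27.2
```

```bash
python3 go.py -74 -15 -18 7.9 0; cat > prof.py <<'E'
import numpy as np,sys,cv2
from h import cloud
c=dict(np.load(sys.argv[1]+".npz"));W=cloud(c).reshape(-1,3)
a=np.deg2rad(7.9);d=W-[.6826,.1762,.158]
r=np.stack([d[:,0]*np.cos(a)+d[:,1]*np.sin(a),-d[:,0]*np.sin(a)+d[:,1]*np.cos(a),d[:,2]],1)*1000
y0=-15
f=c["frame"].reshape(-1,3).astype(int)
m=(r[:,0]>-190)&(r[:,0]<60)&(abs(r[:,1]-y0)<34)&(r[:,2]>-95)&(r[:,2]<70)
wood=(f[:,0]-f[:,2]>25)
img=np.full((700,1000,3),255,np.uint8)   # 4 px/mm ; x=-190..60, z=-95..80
for p,w,col in zip(r[m],wood[m],f[m]):
    cv2.circle(img,(int((p[0]+190)*4),int((80-p[2])*4)),3,tuple(int(k) for k in col[::-1]),-1)
for x,z in((0,28),(0,0)): cv2.rectangle(img,((x+190)*4,(80-z)*4-(88 if z else 0)),((x+198)*4,(80-z)*4+(0 if z else 220)),(0,0,255),1)
cv2.imwrite(f"pics/{sys.argv[1]}p.png",cv2.resize(img,None,fx=.8,fy=.8))
g=r[m&~wood]
tab=g[(g[:,2]>g[:,2].max()*0-200)]
# lower side edge of the bin (nearest +y side): 
side=g[(g[:,1]>y0+20)&(g[:,1]<y0+33)]
H=[(xb,side[(side[:,0]>=xb)&(side[:,0]<xb+8),2]) for xb in range(-180,40,8)]
print([(x+4,round(z.min()),round(z.max())) for x,z in H if len(z)>2])
print("x max by z",[(z,round(g[(abs(g[:,2]-z)<3),0].max(),1)) for z in range(-60,60,6) if (abs(g[:,2]-z)<3).sum()>2])
E
python3 tilt.py scene s2; python3 prof.py s2
```

```text
t 4.2 pos [0.5755 0.1451 0.1159] ang 8.04 F [ 0.4  0.1 -0.8] M [-0.07  0.01  0.04] w 0.0537 gf 27.2
grasp point in rack frame mm [-110.4  -16.1  -18.1]
dp [ 0.0364 -0.001  -0.0002] yaw 0.14 target [0.6114 0.1512 0.116  7.9   ]
tcp px 226.62804719347122 236.4357432832127
crop origin 146 176
[(-160, -52, -22), (-152, -54, -19), (-144, -54, -15), (-136, -56, -8), (-128, -53, 59), (-120, -52, 69), (-112, -55, 47), (-104, -51, 69), (-96, -51, -31), (-88, -57, -21), (-80, -52, -20), (-72, -52, -4), (-64, -54, -4), (-56, -51, -3), (-48, -51, -5)]
x max by z [(-54, np.float64(-60.1)), (-48, np.float64(-50.6)), (-42, np.float64(-52.9)), (-36, np.float64(-52.2)), (-30, np.float64(-49.3)), (-24, np.float64(-49.7)), (-18, np.float64(-52.1)), (-12, np.float64(0.4)), (-6, np.float64(-1.0)), (0, np.float64(-39.4)), (6, np.float64(-36.8)), (12, np.float64(-36.4)), (18, np.float64(-33.5)), (24, np.float64(-28.0)), (30, np.float64(-30.9)), (36, np.float64(-101.1)), (42, np.float64(-104.4)), (48, np.float64(-108.3)), (54, np.float64(-117.9))]
```

View pics/s2c.png

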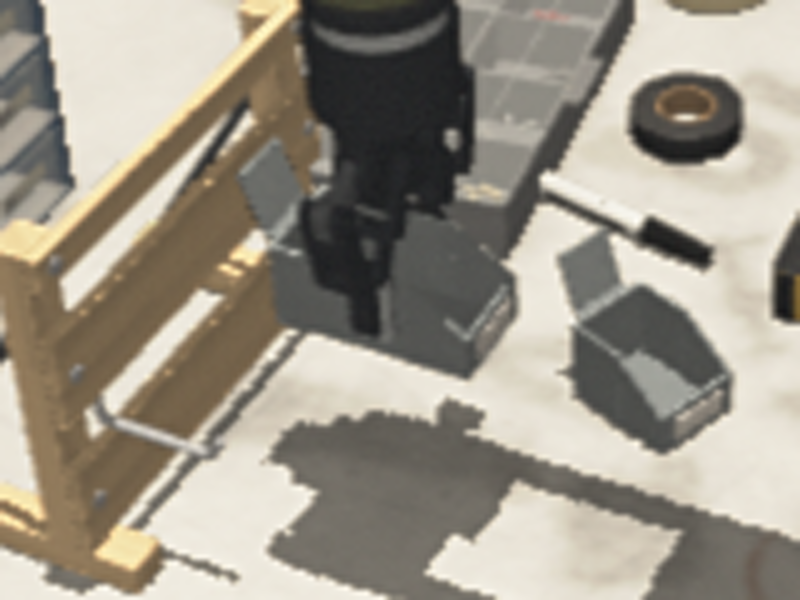

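View pics/s2p.png

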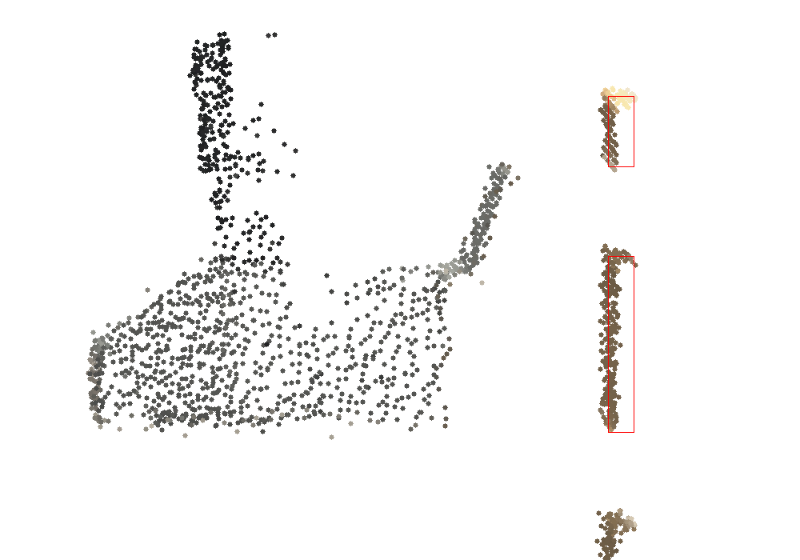

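>>> {"op": "step_arm", "data": {
  "steps": [
    {"dp":[0.01,0,0.004],"yaw":0.1,"fingers":0.5},
    {"dp":[0.02,0,0.004],"yaw":0.1,"fingers":0.5},
    {"dp":[0.028,0,0.004],"yaw":0.1,"fingers":0.5},
    {"dp":[0.033,0,0.004],"yaw":0.1,"fingers":0.5},
    {"dp":[0.0365,0,0.004],"yaw":0.1,"fingers":0.5},
    {"dp":[0.0365,0,0],"yaw":0.1,"fingers":0.5},
    {"dp":[0.0365,0,-0.002],"yaw":0.1,"fingers":0.5},
    {"dp":[0.0355,0,-0.004],"yaw":0.1,"fingers":0.5}
  ],
  "squeeze": 22
}}

```text
time_s: 4.92
position: [0.6112, 0.147, 0.1218]
eef_rot: [0.0, 0.998, 0.067, -0.001]
wrist_force: [0.9, -1.0, -5.0]
grip_width: 0.0536
grip_force: 26.7
```

```bash
python3 go.py -80 -15 -2 7.9 0; python3 tilt.py scene s3; python3 prof.py s3
```

```text
t 4.92 pos [0.6112 0.147  0.1218] ang 7.74 F [ 0.9 -1.  -5. ] M [-0.17  0.2  -0.09] w 0.0536 gf 26.7
grasp point in rack frame mm [-74.7 -19.1 -12.2]
dp [-0.0053 -0.0041 -0.0102] yaw -0.16 target [0.6054 0.1503 0.132  7.9   ]
tcp px 214.70422192001976 230.20509995217375
crop origin 134 170
[(-128, -44, -23), (-120, -45, -8), (-112, -44, -9), (-104, -47, -1), (-96, -46, 2), (-88, -47, 68), (-80, -46, 64), (-72, -47, 54), (-64, -51, -32), (-56, -50, -16), (-48, -48, -15), (-40, -49, -8), (-32, -50, 0), (-24, -48, -1), (-16, -48, -1)]
x max by z [(-48, np.float64(-17.0)), (-42, np.float64(-18.3)), (-36, np.float64(-17.1)), (-30, np.float64(-20.6)), (-24, np.float64(-16.8)), (-18, np.float64(-14.7)), (-12, np.float64(0.1)), (-6, np.float64(1.4)), (0, np.float64(0.3)), (6, np.float64(-0.7)), (12, np.float64(3.2)), (18, np.float64(3.7)), (24, np.float64(4.2)), (30, np.float64(-73.5)), (36, np.float64(-61.4)), (42, np.float64(-61.6)), (48, np.float64(-68.6)), (54, np.float64(-71.1))]
```

View pics/s3p.png

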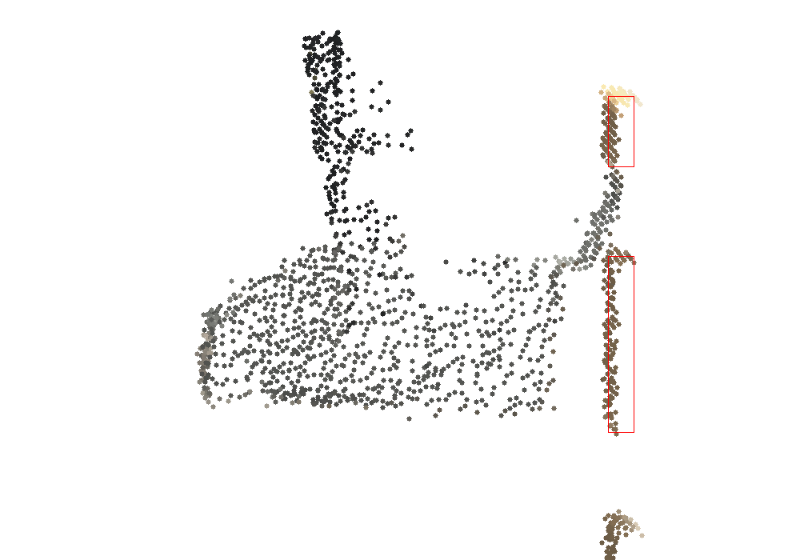

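>>> {"op": "step_arm", "data": {
  "steps": [
    {"dp":[-0.001,0,-0.004],"yaw":0,"fingers":0.5},
    {"dp":[-0.0025,0,-0.008],"yaw":0,"fingers":0.5},
    {"dp":[-0.004,0,-0.012],"yaw":0,"fingers":0.5},
    {"dp":[-0.0055,0,-0.016],"yaw":0,"fingers":0.5},
    {"dp":[-0.007,0,-0.02],"yaw":0,"fingers":0.5},
    {"dp":[-0.008,0,-0.024],"yaw":0,"fingers":0.5},
    {"dp":[-0.009,0,-0.028],"yaw":0,"fingers":0.5},
    {"dp":[-0.009,0,-0.028],"yaw":0,"fingers":0.5}
  ]
}}

```text
time_s: 5.63
position: [0.6034, 0.1467, 0.1515]
eef_rot: [-0.0, 0.998, 0.068, 0.001]
wrist_force: [0.5, -0.6, -2.5]
grip_width: 0.0538
grip_force: 26.9
```

```bash
python3 go.py -85 -15 29 7.9 0; python3 tilt.py scene s4; python3 prof.py s4
```

```text
t 5.63 pos [0.6034 0.1467 0.1515] ang 7.77 F [ 0.5 -0.6 -2.5] M [-0.13  0.2  -0.04] w 0.0538 gf 26.9
grasp point in rack frame mm [-82.5 -18.4  17.5]
dp [-0.0025 -0.0034 -0.0115] yaw -0.13 target [0.6005 0.1497 0.163  7.9   ]
tcp px 216.32188577847555 221.9883158137005
crop origin 136 161
[(-144, 4, 6), (-136, 3, 24), (-128, -4, 31), (-120, -6, 31), (-112, -9, 36), (-104, -12, 69), (-96, -15, 68), (-88, -16, 68), (-80, -23, 69), (-72, -25, 66), (-64, -28, 16), (-56, -32, 14), (-48, -38, 15), (-40, -35, 17), (-32, -10, 10), (-24, -3, 8)]
x max by z [(-36, np.float64(-42.9)), (-30, np.float64(-38.7)), (-24, np.float64(-37.4)), (-18, np.float64(-36.5)), (-12, np.float64(-30.9)), (-6, np.float64(-28.1)), (0, np.float64(-18.7)), (6, np.float64(-7.2)), (12, np.float64(-3.5)), (18, np.float64(3.5)), (24, np.float64(3.8)), (30, np.float64(-72.4)), (36, np.float64(-71.4)), (42, np.float64(-75.4)), (48, np.float64(-78.1)), (54, np.float64(-91.1))]
```

View pics/s4p.png

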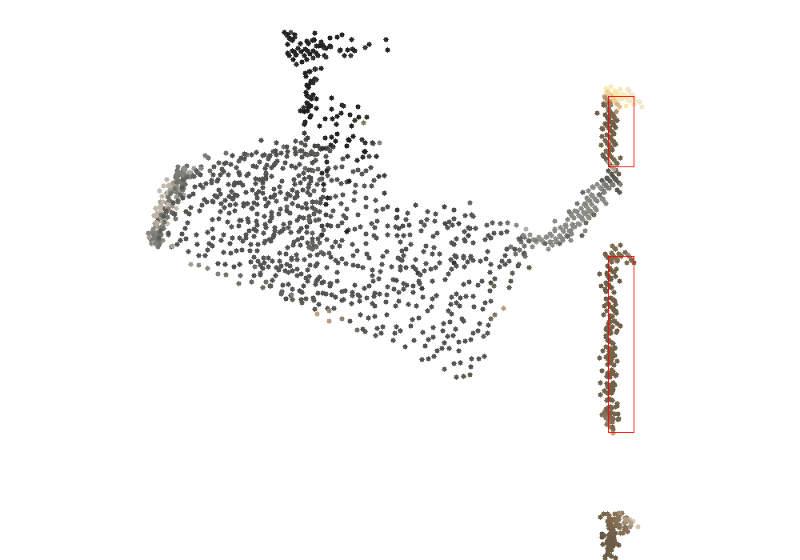

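>>> {"op": "step_arm", "data": {
  "steps": [
    {"dp":[-0.0005,0,-0.004],"yaw":0,"fingers":0.5},
    {"dp":[-0.001,0,-0.008],"yaw":0,"fingers":0.5},
    {"dp":[-0.0015,0,-0.012],"yaw":0,"fingers":0.5},
    {"dp":[-0.002,0,-0.016],"yaw":0,"fingers":0.5},
    {"dp":[-0.002,0,-0.02],"yaw":0,"fingers":0.5},
    {"dp":[-0.002,0,-0.024],"yaw":0,"fingers":0.5},
    {"dp":[-0.0015,0,-0.026],"yaw":0,"fingers":0.5},
    {"dp":[-0.0015,0,-0.026],"yaw":0,"fingers":0.5}
  ]
}}

```text
time_s: 6.35
position: [0.6014, 0.1463, 0.1767]
eef_rot: [-0.0, 0.998, 0.068, 0.0]
wrist_force: [1.5, 0.8, -3.3]
grip_width: 0.0539
grip_force: 27.3
```

```bash
python3 go.py -84 -18 37 7.9 0; cat >> prof.py <<'E'
E_=[(x+4,np.percentile(z,3)) for x,z in H if len(z)>10 and x<(float(sys.argv[2]) if len(sys.argv)>2 else -50)]
p=np.polyfit(*np.array(E_).T,1);print("tilt from bottom edge",np.rad2deg(np.arctan(-p[0])).round(1))
t=g[(g[:,0]>-45)&(g[:,2]>-25)&(g[:,2]<32)&(abs(g[:,1]-y0+3)<15)]
print("lip pts by x",[(x+1.5,t[(t[:,0]>=x)&(t[:,0]<x+3),2].mean().round(1)) for x in range(-45,45,3) if ((t[:,0]>=x)&(t[:,0]<x+3)).sum()>2])
E
python3 tilt.py scene s5; python3 prof.py s5
```

```text
t 6.35 pos [0.6014 0.1463 0.1767] ang 7.77 F [ 1.5  0.8 -3.3] M [ 0.03  0.03 -0.02] w 0.0539 gf 27.3
grasp point in rack frame mm [-84.5 -18.4  42.7]
dp [ 0.0005 -0.0004  0.0057] yaw -0.13 target [0.6019 0.1468 0.171  7.9   ]
tcp px 216.25661564959427 214.14612456157144
crop origin 136 154
[(-144, 41, 54), (-136, 36, 62), (-128, 29, 67), (-120, 24, 65), (-112, 17, 67), (-104, 9, 66), (-96, 4, 70), (-88, -3, 57), (-80, -11, 49), (-72, -15, 32), (-64, -21, 43), (-56, -22, 37), (-48, -10, 30), (-40, 4, 21), (-32, 12, 15)]
x max by z [(-18, np.float64(-0.6)), (-12, np.float64(-51.3)), (-6, np.float64(-43.0)), (0, np.float64(7.2)), (6, np.float64(-33.9)), (12, np.float64(-12.6)), (18, np.float64(1.1)), (24, np.float64(0.7)), (30, np.float64(-0.4)), (36, np.float64(-57.1)), (42, np.float64(-61.5)), (48, np.float64(-72.7)), (54, np.float64(-74.8))]
tilt from bottom edge 32.4
lip pts by x [(-34.5, np.float64(12.8)), (-31.5, np.float64(14.5)), (-28.5, np.float64(13.4)), (-25.5, np.float64(12.6)), (-22.5, np.float64(12.9)), (-19.5, np.float64(15.1)), (-16.5, np.float64(16.1)), (-13.5, np.float64(18.2)), (-10.5, np.float64(19.9)), (-7.5, np.float64(20.7)), (-4.5, np.float64(23.4)), (-1.5, np.float64(22.5)), (1.5, np.float64(24.1))]
```

>>> {"op": "step_arm", "data": {
  "steps": [
    {"dp":[0,0,0.003],"yaw":0,"fingers":0.5},
    {"dp":[0.004,0,0.003],"yaw":0,"fingers":0.5},
    {"dp":[0.009,0,0.003],"yaw":0,"fingers":0.5},
    {"dp":[0.014,0,0.003],"yaw":0,"fingers":0.5},
    {"dp":[0.019,0,0.003],"yaw":0,"fingers":0.5},
    {"dp":[0.024,0,0.003],"yaw":0,"fingers":0.5},
    {"dp":[0.028,0,0.003],"yaw":0,"fingers":0.5},
    {"dp":[0.029,0,0.003],"yaw":0,"fingers":0.5}
  ]
}}

```text
time_s: 7.07
position: [0.6313, 0.1503, 0.173]
eef_rot: [-0.0, 0.998, 0.068, 0.0]
wrist_force: [-0.6, 0.4, -1.1]
grip_width: 0.0537
grip_force: 27.5
```

```bash
python3 go.py -55 -18 37 7.9 0; python3 tilt.py scene s6; python3 prof.py s6
```

```text
t 7.07 pos [0.6313 0.1503 0.173 ] ang 7.76 F [-0.6  0.4 -1.1] M [0.   0.01 0.01] w 0.0537 gf 27.5
grasp point in rack frame mm [-54.4 -18.6  39. ]
dp [-0.0006 -0.0006  0.002 ] yaw -0.14 target [0.6306 0.1508 0.171  7.9   ]
tcp px 205.8814316494184 212.2672216065099
crop origin 125 152
[(-112, 38, 50), (-104, 32, 63), (-96, 25, 61), (-88, 20, 61), (-80, 11, 62), (-72, 4, 59), (-64, -1, 69), (-56, -8, 70), (-48, -14, 18), (-40, -18, 33), (-32, -26, 37), (-24, -25, 33), (-16, -8, 26), (-8, 1, 17)]
x max by z [(-24, np.float64(-27.8)), (-18, np.float64(-26.0)), (-12, np.float64(-20.3)), (-6, np.float64(-15.9)), (0, np.float64(4.1)), (6, np.float64(13.1)), (12, np.float64(14.7)), (18, np.float64(9.9)), (24, np.float64(33.6)), (30, np.float64(-24.8)), (36, np.float64(-27.8)), (42, np.float64(-40.4)), (48, np.float64(-44.0)), (54, np.float64(-45.0))]
tilt from bottom edge 38.8
lip pts by x [(-4.5, np.float64(9.8)), (-1.5, np.float64(10.1)), (4.5, np.float64(8.9)), (7.5, np.float64(9.4)), (10.5, np.float64(11.1)), (13.5, np.float64(9.6)), (31.5, np.float64(25.1))]
```

>>> {"op": "step_arm", "data": {
  "steps": [
    {"dp":[0,0,0.003],"yaw":0,"fingers":0.5},
    {"dp":[0,0,0.006],"yaw":0,"fingers":0.5},
    {"dp":[-0.0005,0,0.009],"yaw":0,"fingers":0.5},
    {"dp":[-0.001,0,0.012],"yaw":0,"fingers":0.5},
    {"dp":[-0.002,0,0.016],"yaw":0,"fingers":0.5},
    {"dp":[-0.003,0,0.02],"yaw":0,"fingers":0.5},
    {"dp":[-0.004,0,0.024],"yaw":0,"fingers":0.5},
    {"dp":[-0.004,0,0.024],"yaw":0,"fingers":0.5}
  ]
}}

```text
time_s: 7.78
position: [0.625, 0.1495, 0.1492]
eef_rot: [0.0, 0.998, 0.068, -0.001]
wrist_force: [-3.2, -0.5, 2.5]
grip_width: 0.0538
grip_force: 27.3
```

```bash
python3 go.py -61 -18 4 7.9 0; python3 tilt.py scene s7; python3 prof.py s7 -45
```

```text
t 7.78 pos [0.625  0.1495 0.1492] ang 7.77 F [-3.2 -0.5  2.5] M [ 0.02  0.13 -0.04] w 0.0538 gf 27.3
grasp point in rack frame mm [-60.7 -18.6  15.2]
dp [-0.0003 -0.0006  0.0112] yaw -0.13 target [0.6247 0.15   0.138  7.9   ]
tcp px 208.8849005600155 220.4395895536066
crop origin 128 160
[(-120, 1, 13), (-112, -3, 25), (-104, -10, 28), (-96, -10, 28), (-88, -13, 32), (-80, -17, 69), (-72, -20, 70), (-64, -23, 66), (-56, -25, 66), (-48, -27, -13), (-40, -30, 15), (-32, -33, 14), (-24, -36, 13), (-16, -38, 12), (-8, -14, 9)]
x max by z [(-36, np.float64(-16.9)), (-30, np.float64(-15.4)), (-24, np.float64(-14.5)), (-18, np.float64(-13.1)), (-12, np.float64(-6.6)), (-6, np.float64(-4.5)), (0, np.float64(-3.8)), (6, np.float64(11.1)), (12, np.float64(14.5)), (18, np.float64(-47.7)), (24, np.float64(-46.6)), (30, np.float64(-51.3)), (36, np.float64(-48.7)), (42, np.float64(-52.0)), (48, np.float64(-63.5)), (54, np.float64(-67.9))]
tilt from bottom edge 20.9
lip pts by x [(-4.5, np.float64(4.2)), (1.5, np.float64(5.1)), (4.5, np.float64(6.2)), (7.5, np.float64(9.4)), (10.5, np.float64(9.7)), (13.5, np.float64(10.4))]
```

>>> {"op": "step_arm", "data": {
  "steps": [
    {"dp":[-0.001,0,0.003],"yaw":0,"fingers":0.5},
    {"dp":[-0.001,0,0.007],"yaw":0,"fingers":0.5},
    {"dp":[-0.0015,0,0.011],"yaw":0,"fingers":0.5},
    {"dp":[-0.001,0,0.015],"yaw":0,"fingers":0.5},
    {"dp":[-0.0005,0,0.019],"yaw":0,"fingers":0.5},
    {"dp":[0,0,0.022],"yaw":0,"fingers":0.5},
    {"dp":[0.0005,0,0.024],"yaw":0,"fingers":0.5},
    {"dp":[0.001,0,0.024],"yaw":0,"fingers":0.5}
  ]
}}

```text
time_s: 8.5
position: [0.6269, 0.1497, 0.1243]
eef_rot: [0.0, 0.998, 0.068, -0.001]
wrist_force: [-1.0, 0.2, 0.3]
grip_width: 0.0537
grip_force: 26.8
```

```bash
python3 go.py -60 -18 -10 7.9 0; python3 tilt.py scene s8; python3 prof.py s8 -20
```

```text
t 8.5 pos [0.6269 0.1497 0.1243] ang 7.76 F [-1.   0.2  0.3] M [0.01 0.07 0.03] w 0.0537 gf 26.8
grasp point in rack frame mm [-58.8 -18.6  -9.7]
dp [-0.0012 -0.0006  0.0003] yaw -0.14 target [0.6256 0.1501 0.124  7.9   ]
tcp px 209.09389795684842 227.94766675836254
crop origin 129 167
[(-112, -47, -17), (-104, -48, -14), (-96, -47, -10), (-88, -46, -2), (-80, -46, 64), (-72, -44, 68), (-64, -46, 65), (-56, -43, 54), (-48, -43, 43), (-40, -47, -14), (-32, -46, -13), (-24, -45, -2), (-16, -44, 3), (-8, -43, 6), (0, -44, 5)]
x max by z [(-48, np.float64(-31.9)), (-42, np.float64(-1.4)), (-36, np.float64(-2.2)), (-30, np.float64(-2.0)), (-24, np.float64(-1.2)), (-18, np.float64(-1.6)), (-12, np.float64(0.4)), (-6, np.float64(-1.3)), (0, np.float64(2.1)), (6, np.float64(8.2)), (12, np.float64(11.8)), (18, np.float64(9.6)), (24, np.float64(-56.1)), (30, np.float64(-65.9)), (36, np.float64(-49.3)), (42, np.float64(-45.7)), (48, np.float64(-55.1)), (54, np.float64(-53.7))]
tilt from bottom edge -1.0
lip pts by x [(-4.5, np.float64(-4.2)), (-1.5, np.float64(2.6)), (1.5, np.float64(3.7)), (4.5, np.float64(8.0)), (7.5, np.float64(11.0)), (10.5, np.float64(13.4))]
```

>>> {"op": "step_arm", "data": {
  "steps": [
    {"dp":[0,0,0],"yaw":0,"fingers":0.0},
    {"dp":[0,0,0],"yaw":0,"fingers":-0.5},
    {"dp":[0,0,0],"yaw":0,"fingers":-1},
    {"dp":[0,0,0],"yaw":0,"fingers":-1},
    {"dp":[0,0,0],"yaw":0,"fingers":-1},
    {"dp":[0,0,0],"yaw":0,"fingers":-1},
    {"dp":[-0.003,0,-0.01],"yaw":0,"fingers":-1},
    {"dp":[-0.006,0,-0.02],"yaw":0,"fingers":-1}
  ]
}}

```text
time_s: 9.22
position: [0.6206, 0.1488, 0.1452]
eef_rot: [0.0, 0.998, 0.068, -0.001]
wrist_force: [-0.2, -0.4, 1.2]
grip_width: 0.0855
grip_force: 0.0
```

>>> {"op": "step_arm", "data": {
  "steps": [
    {"dp":[-0.005,0,-0.015],"yaw":0,"fingers":-1},
    {"dp":[-0.01,0,-0.03],"yaw":0,"fingers":-1},
    {"dp":[-0.015,0,-0.05],"yaw":0,"fingers":-1},
    {"dp":[-0.025,0,-0.08],"yaw":0,"fingers":-1},
    {"dp":[-0.04,0,-0.11],"yaw":0,"fingers":-1},
    {"dp":[-0.06,0,-0.13],"yaw":0,"fingers":-1},
    {"dp":[-0.08,0,-0.14],"yaw":0,"fingers":-1},
    {"dp":[-0.08,0,-0.14],"yaw":0,"fingers":-1}
  ]
}}

```text
time_s: 9.88
position: [0.5398, 0.138, 0.2901]
eef_rot: [-0.0, 0.998, 0.068, 0.003]
wrist_force: [-0.3, -0.6, 0.6]
grip_width: 0.0854
grip_force: 0.0
```

```bash
python3 go.py; python3 tilt.py scene s9; python3 prof.py s9 -20; python3 - <<'E'
import cv2
i=cv2.imread("pics/s9.png")[150:310,100:312];cv2.imwrite("pics/end.png",cv2.resize(i,None,fx=3.7,fy=3.7,interpolation=cv2.INTER_CUBIC))
E
```

```text
t 9.88 pos [0.5398 0.138  0.2901] ang 7.79 F [-0.3 -0.6  0.6] M [-0.01  0.02 -0.04] w 0.0854 gf 0.0
grasp point in rack frame mm [-146.7  -18.2  156.1]
tcp px 236.0984184245873 181.57989793213844
crop origin 156 121
[(-112, -53, -26), (-104, -53, -20), (-96, -55, -11), (-88, -53, -5), (-80, -51, -1), (-72, -50, 2), (-64, -49, 2), (-56, -51, 2), (-48, -48, 1), (-40, -48, 1), (-32, -47, 5), (-24, -46, 2), (-16, -47, 4), (-8, -44, 3), (0, -36, -5)]
x max by z [(-54, np.float64(-64.7)), (-48, np.float64(-8.5)), (-42, np.float64(0.0)), (-36, np.float64(-1.6)), (-30, np.float64(-3.2)), (-24, np.float64(-2.1)), (-18, np.float64(-1.8)), (-12, np.float64(-2.6)), (-6, np.float64(2.0)), (0, np.float64(6.0)), (6, np.float64(6.8)), (12, np.float64(7.6)), (18, np.float64(7.6))]
tilt from bottom edge -4.9
lip pts by x [(-7.5, np.float64(0.3)), (-4.5, np.float64(-8.9)), (-1.5, np.float64(1.4)), (1.5, np.float64(7.5)), (4.5, np.float64(12.6)), (7.5, np.float64(15.7))]
```

View pics/end.png

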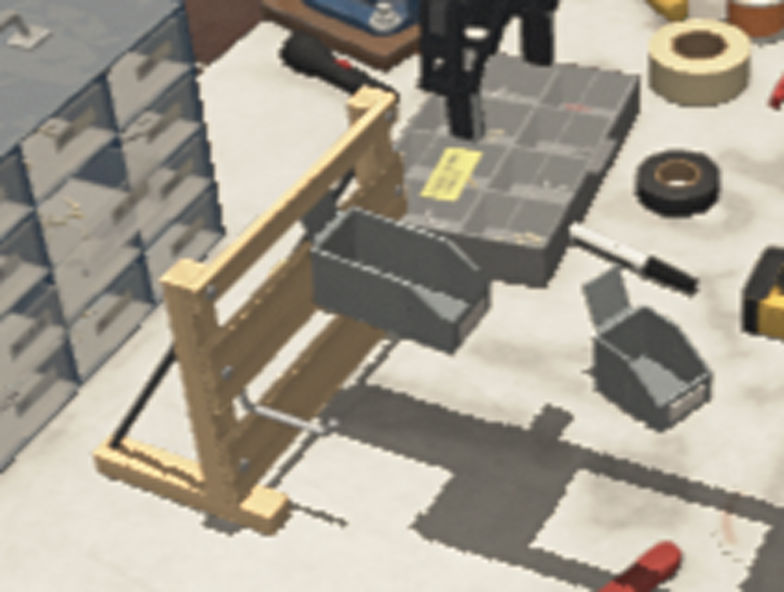

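```bash
python3 tilt.py scene s10; python3 prof.py s10 -20|tail -2|head -1; python3 -c "
from plant import manip;print(manip.finish_job())"
```

```text
tcp px 235.6056897492423 182.01387123301362
crop origin 155 122
tilt from bottom edge -4.2
the job is handed in; nothing more can be done
None
```

The long bin hangs in the upper gap of the rack, roughly square and with its front drooping about 4–5 degrees (limit about 10). The gripper is open and clear, the short bin was never touched, and the job was handed in at about 10 s, with no verdict returned.

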